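# Prove the stop button of the bench power box and put the box back in service

### The job

Prove the stop button on the bench power box: press the winged mushroom in until it latches and stays in by itself, which trips the rocker switch to off, then push one of its wings round clockwise until the mushroom springs fully out again, and press the rocker back to on. Only push, with the tips or outsides of the fingers: do not straddle or grip the mushroom, and leave the screw jar, the off-cut and the spring clamp where they are.

Things in the scene. Friction and masses are not known exactly. Their poses are not given: they have to be found in the camera images.
- power_box: grey enamelled steel box 130 x 236 x 70 mm, screwed to the bench; origin at the centre of its underside, z up, its top face at 70 mm. Its y axis runs along the row of controls: the mushroom's axis is at y = -58 mm, the rocker switch's pivot at y = +62 mm (both at x = 0). Its x axis points away from the robot at yaw 0, with a black socket outlet on the -x face; the box is turned up to 0.6 rad either way
- stop_push (a joint): how far the mushroom is pressed in, m: 0 = fully out, travel 13 mm straight down to a hard stop. A spring pushes it out with 5 to 8 N; pressing it home takes up to about 11 N, and stopping sooner leaves it unlatched. Past about 11.6 mm it latches and then stays in at about 11 mm with nothing touching it. Pressing it in also trips the rocker to off; while the mushroom is in, the rocker cannot be set to on
- stop_twist (a joint): twist of the mushroom head, rad: 0 = rest, grows clockwise seen from above, stop at 0.95. A spring turns it back (0.02 N m at 0, 0.06 N m at 0.95: about 0.5 to 1.5 N at a wing). When the mushroom is latched in, a twist past about 0.45 to 0.5 lets it go and it springs fully out (a finger pushing hard on it can hold it in by friction until it is eased off); the head turns back to 0 when it is let go
- stop_top (a point): top centre of the mushroom's black domed head (67 mm across, on a stem of 28 mm), 120 mm above the bench when out; moves with the head. Its z is up; its x axis lies along the two wings. The head is 26 mm tall, its underside 24 mm above the box top when out and 13 mm when latched; a steel ring nut 45 mm across stands 6 mm above the box top under it
- wing_near (a point): middle of the wing on the head's -x side (at twist 0 the box's -x side), 47 mm from the mushroom's axis. Each wing is a radial lug 16 mm wide, 16 mm tall, its rounded tip 56 mm from the axis and its middle 17 mm below stop_top. To twist clockwise push it sideways toward the rocker (box +y at the start), on an arc about the mushroom's axis, from 20 mm or more beside it and near its outer end so as to clear the dome (radius 33 mm)
- wing_far (a point): middle of the opposite wing, same shape, on the head's +x side; clockwise is away from the rocker (box -y at the start)
- rocker (a joint): rocker switch, rad: 0 = off (the end next to the mushroom is down), 0.4 = on (the end away from the mushroom is down). It snaps over centre at 0.2 and stays at either end; it starts on. About 1 to 2 N near its end turns it
- rocker_on (a point): where to press for on: on the top of the black rocker (34 x 62 mm), 23 mm from its pivot, on the half away from the mushroom, which carries a moulded bar (the other half a ring). About 19 mm above the box top when off and 9 mm when on; the bezel round the rocker is 4 mm high
- screw_jar: round jar of screws with screw lid, 64 mm across, 73 mm tall; origin at the centre of its underside; bystander, loose
- offcut: wooden off-cut 40 x 70 x 21 mm; origin at the centre of its underside; bystander, loose
- spring_clamp: spring clamp lying flat, 55 x 120 x 20 mm; origin at the centre of its underside; bystander, loose

How it is judged:
By the outcome, as a careful person would: the job done as asked, in the order asked, and still so for the second after the job is handed in, with the robot touching nothing.
It also fails if it takes over 48 s, if anything falls off the work surface, if the arm or the gripper's body presses on something with over 40 N, if the wrist force passes 120 N, or if a joint passes its speed limit or range.

### The arm

A 6-joint arm with a two-finger parallel gripper is mounted at the origin on the work surface; the furniture and walls round the work are solid. World frame = base frame: x ahead of the robot, y to its left, z up, the work surface at z = 0. Lengths are in m, angles in rad, forces in N, time in s.
With the tool pointing down it reaches from about 0.35 to 0.975 m from the base axis. Payload 4.9 kg.
Tool frame: the origin (TCP) lies midway between the tips of the shut fingers; the grasp point (between the pads) lies 19 mm behind it; z points along the fingers, y is the line along which they close (so a half turn about z gives the same grasp; the last joint's range is limited). The gripper opens to 85 mm and grips with 20 to 120 N. Pads are 22 mm wide; open, the fingers measure 114 mm over their backs; the gripper's body (76 mm by 85 mm) begins 54 mm behind the grasp point. The pads swing forward as they close: fully open they stand 13 mm farther back than shut.
Start: joints at [1.11, 0.053, 1.613, -0, 1.476, -0.119], TCP at [0.209, 0.589, 0.231] pointing down, gripper open.
Joint ranges: [-3.01, 3.01], [-1.01, 2.22], [0.06, 2.58], [-1.02, 4.17], [0.09, 2.62], [-3.14, 3.14]. Speed limits (rad/s): [2.57, 2.57, 3.14, 3.14, 3.14, 3.14].

### API

Orientations are given as a rotation vector (axis times angle).
In Python, from station import ctrl gives the robot as it stands.
- The arm moves only by the shell command python3 -m handwheel 'ROWS' [FORCE]. ROWS is JSON, a list of rows, each an object with "gripper": the gripper command: -1 is fully open, 1 is shut, values between are in proportion; "offset": the shift along the tool's x, y, z in mm, a list of three; "rotation": the turn, a rotation vector about the tool's x, y, z in rad, a list of three. A call has exactly 8 rows; each row is the pose to reach, as a shift and turn from the pose commanded when the call began, along the tool's axes at that moment; what a row does not reach only later rows make up. A row lasts 1/8 s, in which the tool goes at most 62.5 mm and 10.7 degrees, less where a joint would pass 70% of its speed; a pose out of reach is approached as far as the arm can. A call with a gripper value outside its range is refused whole. The fingers move at their own pace and stop on an object; FORCE is the grip in N (left out, the last holds). Time passes only in rows, so rows that repeat a pose let the fingers close, or fill a call up. It gives the time, the measured TCP pose, the force, the opening and the grip force at its end, in the units of the state.
- ctrl.get_obs(): the state, without advancing time (a new reading comes with each control period).
- ctrl.get_image(name): name is "scene" or "side" or "wrist"; returns a dict with "image" (420x560x3 uint8, red, green, blue), "fovy" (degrees; the focal length in pixels is half the picture's height over the tangent of half this angle, whatever the lens; pixels are square), "cx", "cy" (the principal point, pixels), "k1" (the pictures are not rectified: a ray, as slopes to the right and down, at radius r is drawn at 1 + k1 r^2 times it, then the intrinsics apply), "xyz" and "attitude" of the camera in the world. Camera axes: x right, y up, looking along -z (the intrinsics and any distortion apply to the point x, -y, -z); pixel columns grow to the right and rows downward; lengths in m; the calibration is good to about 2 mm. A picture is of the moment at which its call begins. There is no depth.
- ctrl.finish_job(): hands the job in; it is judged then, once.
The state is a dict: "t": time; "q": joint angles; "dq": joint speeds; "effort": joint torques, N m; "tool_pos": TCP position; "tool_rot": TCP orientation; "contact_force": force on the tool from outside, world axes, zero at the start; "wrist_torque": the same for the moment, N m; "opening": finger opening in m; "grip_force": force on a finger pad.
Only numpy, scipy, OpenCV 4.12 (cv2) and the standard library are available. Lean on these libraries where they do the work, as an engineer would, in place of code of your own. Each camera call takes 0.05 s, during which the arm holds its last target. There are 200 camera calls.

## Working session

There is one attempt and no reset: what is moved stays moved. The work goes in short steps, Python scripts to look and compute and a shell command to move; the robot and the scene stay as the last step left them, time stands still between calls to the robot, and variables do not carry over. Pictures are saved under pics/ and viewed, at most 10 in all, crops included, and the job is handed in when it is done.

```bash
ls; mkdir -p pics
cat > h.py <<'E'
import numpy as np, cv2
from station import ctrl
from scipy.spatial.transform import Rotation as R
def att(a):
    a=np.array(a,float)
    return a if a.shape==(3,3) else (R.from_rotvec(a).as_matrix() if a.size==3 else R.from_quat(a).as_matrix())
def K(d):
    f=d["image"].shape[0]/2/np.tan(np.radians(d["fovy"])/2)
    return np.array([[f,0,d["cx"]],[0,f,d["cy"]],[0,0,1]]),np.array([d["k1"],0,0,0,0.])
def ray(d,uv):
    k,c=K(d); p=cv2.undistortPoints(np.array(uv,float).reshape(-1,1,2),k,c)[:,0]
    return np.array(d["xyz"]),np.c_[p[:,0],-p[:,1],-np.ones(len(p))]@att(d["attitude"]).T
def plane(d,uv,z):
    o,r=ray(d,uv); return o+r*((z-o[2])/r[:,2])[:,None]
def proj(d,P):
    k,c=K(d); q=(np.atleast_2d(P)-d["xyz"])@att(d["attitude"])*[1,-1,-1]
    return cv2.projectPoints(q,np.zeros(3),np.zeros(3),k,c)[0][:,0]
E
python3 - <<'E'
from h import *
import pickle
o=ctrl.get_obs(); print({k:np.round(v,3) for k,v in o.items()})
for n in("scene","side","wrist"):
    d=ctrl.get_image(n); print(n,d["xyz"],d["attitude"],d["fovy"],d["cx"],d["cy"],d["k1"])
    pickle.dump(d,open(n+".pkl","wb")); cv2.imwrite(f"pics/{n}0.png",d["image"][...,::-1])
E
```

```text
pics
{'t': np.float64(0.0), 'q': array([ 1.11 ,  0.053,  1.614,  0.   ,  1.476, -0.119]), 'dq': array([-0.   , -0.   , -0.   ,  0.   ,  0.002, -0.002]), 'effort': array([-0.0000e+00, -3.9369e+01, -3.7017e+01, -0.0000e+00,  7.0000e-03,
       -0.0000e+00]), 'tool_pos': array([0.209, 0.588, 0.23 ]), 'tool_rot': array([-5.340e-01, -3.095e+00,  3.000e-03]), 'contact_force': array([-0.532,  0.512, -0.785]), 'wrist_torque': array([-0.02 , -0.008, -0.055]), 'grip_force': np.float64(0.0), 'opening': np.float64(0.085)}
scene [ 0.0929599  -0.76070144  1.12625451] [ 0.72320366 -0.18760756 -0.47392433] 42.62949249232068 281.73301696937153 218.52743769523957 -0.1975209598449546
side [0.47513275 0.97760803 0.45545711] [ 0.02927036 -1.70895748 -2.54286347] 54.452239039143464 279.68005282062865 207.51396914877074 -0.06923513301839997
wrist [0.13621653 0.6149362  0.37123691] [-0.2744199  -0.19229106  1.21923508] 62.40804701984749 277.41896140129467 203.13704556849495 -0.026440687192604402
```

View pics/scene0.png

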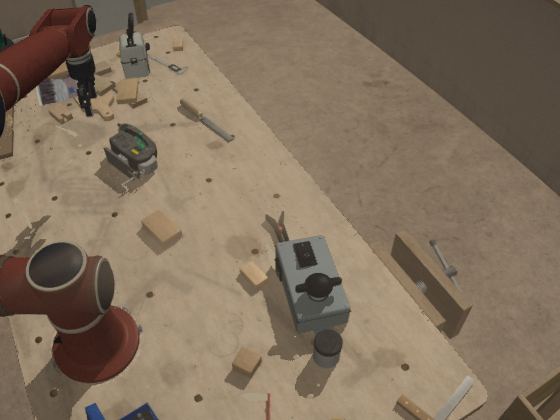

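View pics/side0.png

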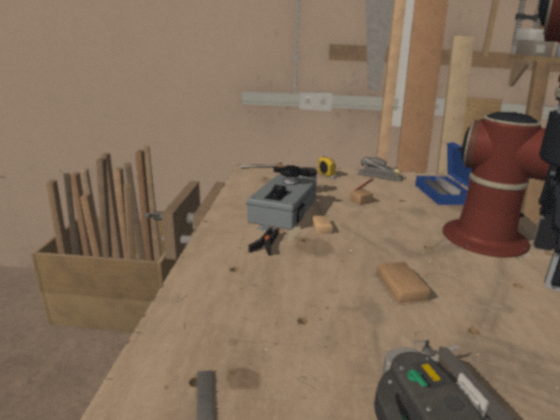

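The scene view shows the box at about (312,280), mushroom at (318,286), rocker at (305,253), jar at (327,347), clamp at (279,228) and off-cut at (253,275). I'll take a magnified crop to get the corners.

Run:
```python
from h import *
import pickle
d=pickle.load(open("scene.pkl","rb")); im=d["image"][...,::-1]
c=cv2.resize(im[205:375,230:380],None,fx=3.5,fy=3.5,interpolation=cv2.INTER_CUBIC); cv2.imwrite("pics/crop1.png",c)
m=(im.max(2)<60).astype(np.uint8); n,l,s,ce=cv2.connectedComponentsWithStats(m[205:375,230:380])
for i in range(1,n):
    if s[i,4]>30: print(s[i],ce[i]+[230,205])
print(plane(d,[[318,284]],.107),plane(d,[[305,253]],.08))
```

```text
[ 64  36  23  26 378] [304.45238095 254.24603175]
[45 52  9 24 88] [278.68181818 268.29545455]
[ 66  68  45  28 665] [317.62406015 285.61654135]
[ 84 133  27  19 104] [324.02884615 350.69230769]
[[ 0.51659311 -0.1656491   0.107     ]] [[ 0.54811107 -0.05337317  0.08      ]]
```

View pics/crop1.png

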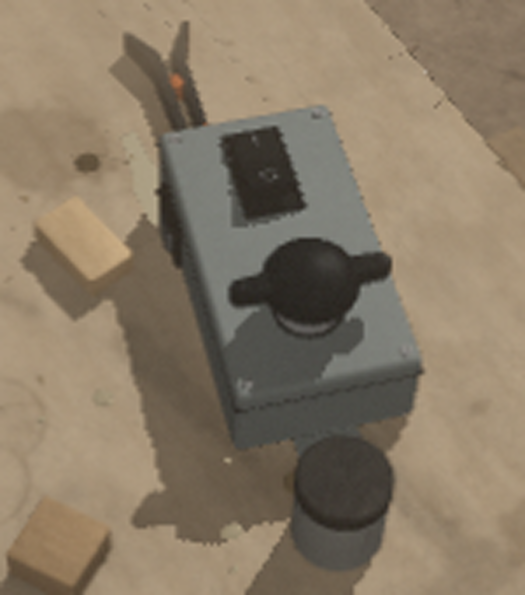

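Run:
```python
from h import *
import pickle
d=pickle.load(open("scene.pkl","rb"))
f=lambda a:np.array(a,float)/3.5+[230,205]-.35
C=plane(d,f([[165,137],[325,108],[420,368],[238,405]]),.07); print(C.round(4)); print("centre",C.mean(0),[np.linalg.norm(C[i]-C[i-1]) for i in range(4)])
y=(C[0]+C[1]-C[2]-C[3])[:2]; print("yaw from y",np.arctan2(-y[0],y[1])); x=(C[1]+C[2]-C[0]-C[3])[:2]; print("yaw x",np.arctan2(x[1],x[0]))
w=plane(d,f([[230,291],[391,264]]),.103); print("wings",w,w.mean(0),np.linalg.norm(w[1]-w[0]),np.arctan2(*(w[1]-w[0])[1::-1]))
r=plane(d,f([[222,137],[278,126],[304,208],[245,217]]),.08); print(r.mean(0))
print("jar",plane(d,f([[343,482]]),.073)); print("off",plane(d,f([[83,237]]),.021))
s=pickle.load(open("side.pkl","rb")); 
cen=C.mean(0)[:2]; u=y/np.linalg.norm(y); print(u)
for k in(-.058,.062): print(k,cen+k*u)
```

```text
[[ 0.5043  0.0136  0.07  ]
 [ 0.6215 -0.0181  0.07  ]
 [ 0.5587 -0.2425  0.07  ]
 [ 0.4387 -0.2092  0.07  ]]
centre [ 0.53080454 -0.11404074  0.07      ] [np.float64(0.2322488437834358), np.float64(0.12136938320058187), np.float64(0.2329444745576204), np.float64(0.12449905327934468)]
yaw from y -0.2795351950136385
yaw x -0.2677194976789744
wings [[ 0.46671267 -0.14748233  0.103     ]
 [ 0.57218298 -0.1800187   0.103     ]] [ 0.51944782 -0.16375052  0.103     ] 0.11037482067007238 -0.29922604619133863
[ 0.54616336 -0.05444678  0.08      ]
jar [[ 0.46783357 -0.29230507  0.073     ]]
off [[ 0.4259289 -0.0056255  0.021    ]]
[0.27590892 0.96118379]
-0.058 [ 0.51480182 -0.1697894 ]
0.062 [ 0.54791089 -0.05444735]
```

Measurements agree with the given sizes: the mushroom axis is at about (0.516,-0.168), the rocker pivot at (0.547,-0.054) and the box yaw is about -0.277. Next I work out the approach.

```bash
cat >> h.py <<'E'
M=np.array([.516,-.168]); YAW=-.277
def w(bx,by,z):  # box-frame xy rel. to mushroom axis -> world
    c,s=np.cos(YAW),np.sin(YAW); return np.array([M[0]+c*bx-s*by,M[1]+s*bx+c*by,z])
def toffs(P,rot,pts):
    return np.round((np.atleast_2d(pts)-P)@R.from_rotvec(rot).as_matrix()*1000,1)
def goal(): # tool down, tool y along box y
    c,s=np.cos(YAW),np.sin(YAW); return R.from_matrix(np.array([[-c,-s,0],[-s,c,0],[0,0,-1]]).T)
E
python3 - <<'E'
from h import *
o=ctrl.get_obs(); r=o["tool_rot"]
print(toffs([.209,.589,.231],r,[w(0,0,.26),w(0,0,.16)]),(R.from_rotvec(r).inv()*goal()).as_rotvec(), goal().as_rotvec())
E
```

```text
[[-543.  -610.4  -28.1]
 [-543.  -610.2   71.9]] [-0.00163052 -0.00023463 -0.06477993] [0.43372085 3.11150938 0.        ]
```

```bash
python3 -m handwheel '[{"gripper":1,"offset":[-20,-22,-15],"rotation":[0,0,-0.01]},{"gripper":1,"offset":[-55,-62,-28],"rotation":[0,0,-0.02]},{"gripper":1,"offset":[-90,-102,-28],"rotation":[0,0,-0.03]},{"gripper":1,"offset":[-128,-144,-28],"rotation":[0,0,-0.04]},{"gripper":1,"offset":[-166,-187,-28],"rotation":[0,0,-0.05]},{"gripper":1,"offset":[-204,-230,-28],"rotation":[0,0,-0.06]},{"gripper":1,"offset":[-242,-272,-28],"rotation":[0,0,-0.065]},{"gripper":1,"offset":[-280,-315,-28],"rotation":[0,0,-0.065]}]' 30
python3 - <<'E'
from h import *
o=ctrl.get_obs(); r=o["tool_rot"]
print(r,toffs(o["tool_pos"],goal().as_rotvec(),[w(0,0,.26),w(0,0,.16)]))
E
```

```text
t: 1.15
tool_pos: [0.3679, 0.1965, 0.2591]
tool_rot: [0.433, 3.111, 0.0]
contact_force: [0.9, 1.1, -1.0]
opening: -0.0001
grip_force: 0.0
[4.32512511e-01 3.11122346e+00 2.72048771e-04] [[-242.2 -310.1   -0.9]
 [-242.2 -310.1   99.1]]
```

```bash
python3 -m handwheel '[{"gripper":1,"offset":[-36,-46,0],"rotation":[0,0,0]},{"gripper":1,"offset":[-73,-93,0],"rotation":[0,0,0]},{"gripper":1,"offset":[-110,-140,0],"rotation":[0,0,0]},{"gripper":1,"offset":[-147,-187,0],"rotation":[0,0,0]},{"gripper":1,"offset":[-182,-232,10],"rotation":[0,0,0]},{"gripper":1,"offset":[-215,-275,30],"rotation":[0,0,0]},{"gripper":1,"offset":[-236,-302,60],"rotation":[0,0,0]},{"gripper":1,"offset":[-242,-310,80],"rotation":[0,0,0]}]'
python3 - <<'E'
from h import *
import pickle
d=ctrl.get_image("wrist"); im=d["image"][...,::-1]; pickle.dump(d,open("wrist1.pkl","wb")); cv2.imwrite("pics/wrist1.png",im)
P=np.array([w(0,0,.12),w(-.047,0,.103),w(.047,0,.103),w(0,.12,.075),w(0,.143,.085)]);print(d["xyz"],proj(d,P).round())
E
```

```text
t: 2.15
tool_pos: [0.5153, -0.1675, 0.1772]
tool_rot: [-0.437, -3.109, -0.001]
contact_force: [-0.3, 0.7, -0.3]
opening: 0.0004
grip_force: 0.0
[ 0.44096757 -0.14600735  0.31843863] [[276. 225.]
 [276. 144.]
 [276. 278.]
 [438. 202.]
 [476. 207.]]
```

View pics/wrist1.png

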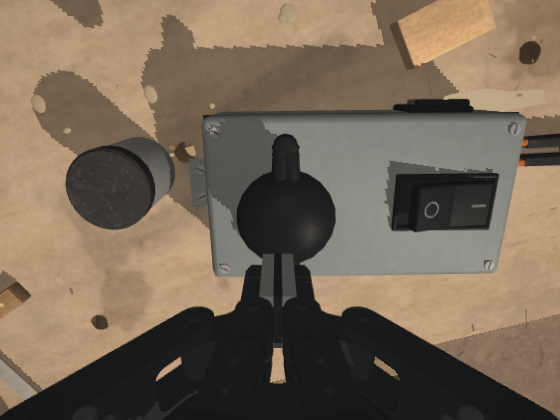

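The wrist view shows the dome at (286,217), the near wing at (286,150), and the rocker bezel spanning columns 388–498. The dome sits about 10 px to the right of my prediction, so I refine.

Run:
```python
from h import *
import pickle
d=pickle.load(open("wrist1.pkl","rb"))
box=lambda P:np.c_[(P[:,:2]-M)@np.array([[np.cos(YAW),-np.sin(YAW)],[np.sin(YAW),np.cos(YAW)]]),P[:,2]].round(4)
for n,p,z in[("dome edges",[[237,216],[335,216]],.1),("wing sides",[[273,150],[300,150],[286,135]],.107),("box corners",[[206,116],[524,116],[497,273],[215,276]],.07),("bezel",[[390,231],[490,231],[498,175],[395,175]],.074),("bar",[[477,206]],.08)]:
    print(n,box(plane(d,p,z)))
```

```text
dome edges [[ 0.0013 -0.0263  0.1   ]
 [ 0.0015  0.0394  0.1   ]]
wing sides [[-0.0441 -0.0018  0.107 ]
 [-0.044   0.0147  0.107 ]
 [-0.0531  0.006   0.107 ]]
box corners [[-0.062  -0.0489  0.07  ]
 [-0.0624  0.1753  0.07  ]
 [ 0.0623  0.1801  0.07  ]
 [ 0.0639 -0.0498  0.07  ]]
bezel [[ 0.0232  0.0867  0.074 ]
 [ 0.0235  0.1644  0.074 ]
 [-0.0206  0.162   0.074 ]
 [-0.0206  0.0861  0.074 ]]
bar [[0.0012 0.1469 0.08  ]]
```

Run:
```python
from h import *
n=w(.0015,.0055,0)[:2]; print(n)
s=open("h.py").read().replace("M=np.array([.516,-.168])","M=np.array([%.4f,%.4f])"%tuple(n)); open("h.py","w").write(s)
import h,importlib; importlib.reload(h)
o=ctrl.get_obs(); print(o["tool_pos"],h.toffs(o["tool_pos"],o["tool_rot"],[h.w(0,0,.125),h.w(0,0,.11),h.w(0,0,.106)]))
```

```text
[ 0.51894691 -0.16311987]
[ 0.51406519 -0.16676357  0.17438222] [[-4.   4.8 49.4]
 [-4.1  4.8 64.4]
 [-4.1  4.8 68.4]]
```

```bash
python3 -m handwheel '[{"gripper":1,"offset":[-4,5,10],"rotation":[0,0,0]},{"gripper":1,"offset":[-4,5,30],"rotation":[0,0,0]},{"gripper":1,"offset":[-4,5,44],"rotation":[0,0,0]},{"gripper":1,"offset":[-4,5,50],"rotation":[0,0,0]},{"gripper":1,"offset":[-4,5,55],"rotation":[0,0,0]},{"gripper":1,"offset":[-4,5,60],"rotation":[0,0,0]},{"gripper":1,"offset":[-4,5,65],"rotation":[0,0,0]},{"gripper":1,"offset":[-4,5,65],"rotation":[0,0,0]}]'
```

```text
t: 3.2
tool_pos: [0.5216, -0.1627, 0.1154]
tool_rot: [0.434, 3.11, -0.001]
contact_force: [-1.8, 1.3, 5.7]
opening: -0.0001
grip_force: 2.8
```

```bash
python3 -m handwheel '[{"gripper":1,"offset":[2,0,2],"rotation":[0,0,0]},{"gripper":1,"offset":[2,0,4],"rotation":[0,0,0]},{"gripper":1,"offset":[2,0,6],"rotation":[0,0,0]},{"gripper":1,"offset":[2,0,8],"rotation":[0,0,0]},{"gripper":1,"offset":[2,0,9],"rotation":[0,0,0]},{"gripper":1,"offset":[2,0,10],"rotation":[0,0,0]},{"gripper":1,"offset":[2,0,10],"rotation":[0,0,0]},{"gripper":1,"offset":[2,0,10],"rotation":[0,0,0]}]'
```

```text
t: 4.2
tool_pos: [0.5212, -0.1627, 0.107]
tool_rot: [0.433, 3.106, -0.002]
contact_force: [0.6, 0.6, 8.3]
opening: -0.0005
grip_force: 3.6
```

```bash
python3 -m handwheel '[{"gripper":1,"offset":[0,0,1],"rotation":[0,0,0]},{"gripper":1,"offset":[0,0,2],"rotation":[0,0,0]},{"gripper":1,"offset":[0,0,3],"rotation":[0,0,0]},{"gripper":1,"offset":[0,0,4],"rotation":[0,0,0]},{"gripper":1,"offset":[0,0,5],"rotation":[0,0,0]},{"gripper":1,"offset":[0,0,5],"rotation":[0,0,0]},{"gripper":1,"offset":[0,0,5],"rotation":[0,0,0]},{"gripper":1,"offset":[0,0,5],"rotation":[0,0,0]}]'
```

```text
t: 5.2
tool_pos: [0.5222, -0.1631, 0.1061]
tool_rot: [0.432, 3.105, -0.003]
contact_force: [-6.6, 4.3, 24.9]
opening: 0.0003
grip_force: 12.6
```

```bash
python3 - <<'E'
from h import *
o=ctrl.get_obs(); print(o["tool_pos"],toffs(o["tool_pos"],goal().as_rotvec(),[w(0,0,.145),w(-.049,-.036,.145),w(-.049,-.036,.083)]))
E
python3 -m handwheel '[{"gripper":1,"offset":[0,0,-10],"rotation":[0,0,0]},{"gripper":1,"offset":[0,0,-25],"rotation":[0,0,0]},{"gripper":1,"offset":[0,0,-45],"rotation":[0,0,0]},{"gripper":1,"offset":[15,-12,-45],"rotation":[0,0,0]},{"gripper":1,"offset":[35,-25,-45],"rotation":[0,0,0]},{"gripper":1,"offset":[48,-36,-45],"rotation":[0,0,0]},{"gripper":1,"offset":[48,-36,-45],"rotation":[0,0,0]},{"gripper":1,"offset":[48,-36,-45],"rotation":[0,0,0]}]'
python3 - <<'E'
from h import *
import pickle
o=ctrl.get_obs(); print(o["tool_pos"],toffs(o["tool_pos"],o["tool_rot"],[w(-.049,-.036,.145),w(-.049,-.036,.083)]))
d=ctrl.get_image("wrist"); im=d["image"][...,::-1]; pickle.dump(d,open("wrist2.pkl","wb")); cv2.imwrite("pics/wrist2.png",im)
E
```

```text
[ 0.52217019 -0.16305462  0.10613709] [[  3.1  -0.9 -38.9]
 [ 52.1 -36.9 -38.9]
 [ 52.1 -36.9  23.1]]
t: 6.2
tool_pos: [0.4631, -0.1835, 0.1443]
tool_rot: [0.434, 3.111, 0.0]
contact_force: [0.1, -0.0, 0.3]
opening: 0.0002
grip_force: 0.0
[ 0.46314718 -0.18349676  0.14430182] [[ 0.9 -1.1 -0.7]
 [ 1.  -1.1 61.3]]
```

View pics/wrist2.png

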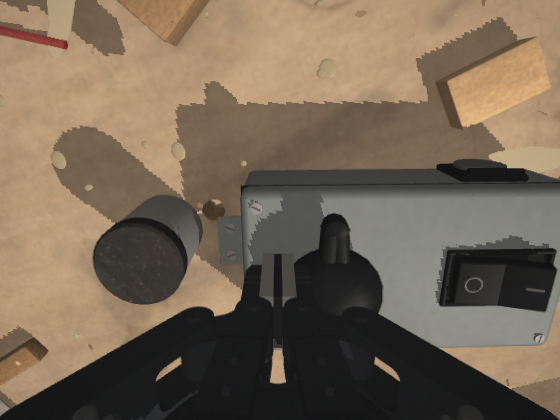

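The wrist view shows the rocker tipped off (bar half raised), the wing at (335,235), the fingers at columns 262–293, clear on the wing's left, and the jar well away. I compare the wing tip with the latched and out projections.

Run:
```python
from h import *
import pickle
d=pickle.load(open("wrist2.pkl","rb"))
print(d["xyz"])
for z in(.120,.109): print(z,proj(d,[w(-.056,0,z-.017),w(-.047,.008,z-.009),w(-.047,-.008,z-.009),w(0,.0335,z-.02)]).round(1))
```

```text
[ 0.38837484 -0.16204911  0.28530655]
0.12 [[338.7 220.7]
 [354.7 241.3]
 [325.6 241.3]
 [386.3 302.9]]
0.109 [[335.5 214.1]
 [350.7 233.4]
 [323.1 233.4]
 [381.3 293.1]]
```

Matches the latched position. Descending beside the wing.

```bash
python3 -m handwheel '[{"gripper":1,"offset":[1,-1,15],"rotation":[0,0,0]},{"gripper":1,"offset":[1,-1,32],"rotation":[0,0,0]},{"gripper":1,"offset":[1,-1,48],"rotation":[0,0,0]},{"gripper":1,"offset":[1,-1,58],"rotation":[0,0,0]},{"gripper":1,"offset":[1,-1,60],"rotation":[0,0,0]},{"gripper":1,"offset":[1,4,60],"rotation":[0,0,0]},{"gripper":1,"offset":[1,9,60],"rotation":[0,0,0]},{"gripper":1,"offset":[1,9,60],"rotation":[0,0,0]}]'
python3 - <<'E'
from h import *
o=ctrl.get_obs(); print(o["tool_pos"],toffs(o["tool_pos"],o["tool_rot"],[w(-.049,-.015,.084),w(-.0495,.0036,.084),w(-.046,.0204,.084)]))
E
```

```text
t: 7.25
tool_pos: [0.465, -0.1742, 0.0849]
tool_rot: [0.432, 3.111, -0.001]
contact_force: [0.1, 0.1, -0.7]
opening: -0.0001
grip_force: 0.0
[ 0.46503243 -0.17419213  0.08491276] [[ 0.2 10.4  0.9]
 [ 0.7 29.   0.9]
 [-2.8 45.8  0.9]]
```

```bash
python3 -m handwheel '[{"gripper":1,"offset":[0,6,0],"rotation":[0,0,0]},{"gripper":1,"offset":[1,12,0],"rotation":[0,0,0]},{"gripper":1,"offset":[1,18,0],"rotation":[0,0,0]},{"gripper":1,"offset":[1,24,0],"rotation":[0,0,0]},{"gripper":1,"offset":[0,30,0],"rotation":[0,0,0]},{"gripper":1,"offset":[-1,36,0],"rotation":[0,0,0]},{"gripper":1,"offset":[-2,42,0],"rotation":[0,0,0]},{"gripper":1,"offset":[-2,42,0],"rotation":[0,0,0]}]'
python3 - <<'E'
from h import *
import pickle
d=ctrl.get_image("wrist"); im=d["image"][...,::-1]; pickle.dump(d,open("wrist3.pkl","wb")); cv2.imwrite("pics/wrist3.png",im)
for z in(.120,.109): print(z,proj(d,[w(0,.0335,z-.02),w(0,-.0335,z-.02)]).round(1))
E
```

```text
t: 8.25
tool_pos: [0.4779, -0.1341, 0.0842]
tool_rot: [-0.432, -3.111, -0.0]
contact_force: [-2.0, 0.4, 0.7]
opening: 0.0002
grip_force: 0.6
0.12 [[313.1 378.1]
 [167.2 377.6]]
0.109 [[310.9 360.5]
 [173.8 360.1]]
```

View pics/wrist3.png

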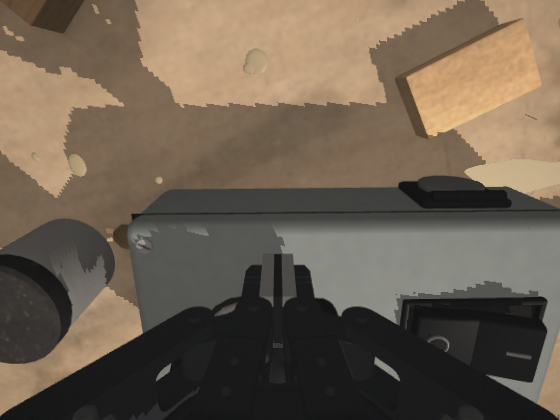

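The mushroom is hidden behind the gripper, and the contact force is about 2 N. I ease back off the wing, rise and look.

```bash
python3 -m handwheel '[{"gripper":1,"offset":[0,-8,0],"rotation":[0,0,0]},{"gripper":1,"offset":[3,-20,0],"rotation":[0,0,0]},{"gripper":1,"offset":[4,-35,0],"rotation":[0,0,0]},{"gripper":1,"offset":[4,-50,0],"rotation":[0,0,0]},{"gripper":1,"offset":[4,-54,-20],"rotation":[0,0,0]},{"gripper":1,"offset":[4,-54,-45],"rotation":[0,0,0]},{"gripper":1,"offset":[4,-54,-60],"rotation":[0,0,0]},{"gripper":1,"offset":[4,-54,-60],"rotation":[0,0,0]}]'
python3 - <<'E'
from h import *
import pickle
d=ctrl.get_image("wrist"); im=d["image"][...,::-1]; pickle.dump(d,open("wrist4.pkl","wb")); cv2.imwrite("pics/wrist4.png",im)
o=ctrl.get_obs(); print(toffs(o["tool_pos"],o["tool_rot"],[w(0,.146,.145)]))
for z in(.120,.109): print(z,proj(d,[w(-.056,0,z-.017),w(-.047,.008,z-.009),w(-.047,-.008,z-.009),w(0,.0335,z-.02)]).round(1))
E
```

```text
t: 9.3
tool_pos: [0.4601, -0.1863, 0.1457]
tool_rot: [0.434, 3.109, -0.002]
contact_force: [0.1, -0.1, -0.0]
opening: -0.0001
grip_force: 0.0
[[-51.  184.1  -0.5]]
0.12 [[344.3 223.1]
 [360.3 243.5]
 [331.6 243.5]
 [390.9 304.2]]
0.109 [[341.  216.4]
 [356.1 235.6]
 [328.8 235.6]
 [385.8 294.4]]
```

View pics/wrist4.png

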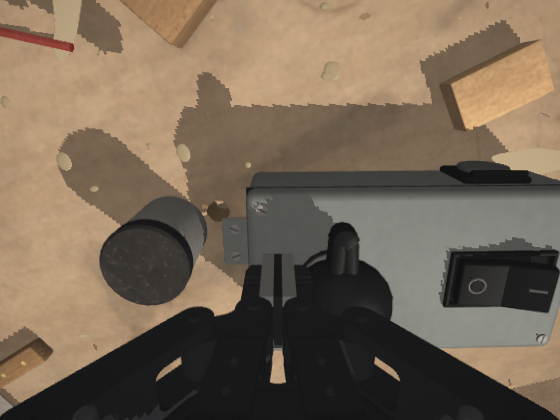

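The wing tip is at row 222 and the dome's right edge at column 391, which matches the out position; the ring nut is visible again and the wing is back at 0. On to the rocker.

```bash
python3 -m handwheel '[{"gripper":1,"offset":[-8,30,-8],"rotation":[0,0,0]},{"gripper":1,"offset":[-20,75,-10],"rotation":[0,0,0]},{"gripper":1,"offset":[-34,120,-8],"rotation":[0,0,0]},{"gripper":1,"offset":[-46,160,0],"rotation":[0,0,0]},{"gripper":1,"offset":[-51,182,0],"rotation":[0,0,0]},{"gripper":1,"offset":[-51,182,20],"rotation":[0,0,0]},{"gripper":1,"offset":[-51,182,40],"rotation":[0,0,0]},{"gripper":1,"offset":[-51,182,48],"rotation":[0,0,0]}]'
python3 - <<'E'
from h import *
o=ctrl.get_obs(); print(toffs(o["tool_pos"],o["tool_rot"],[w(0,.144,.089),w(0,.144,.078)]))
E
```

```text
t: 10.35
tool_pos: [0.5558, -0.0248, 0.0928]
tool_rot: [-0.434, -3.106, -0.0]
contact_force: [1.2, -1.2, 0.2]
opening: -0.0002
grip_force: 0.0
[[-2.4  0.9  3.8]
 [-2.4  0.9 14.8]]
```

```bash
python3 -m handwheel '[{"gripper":1,"offset":[-2,1,2],"rotation":[0,0,0]},{"gripper":1,"offset":[-2,1,5],"rotation":[0,0,0]},{"gripper":1,"offset":[-2,1,8],"rotation":[0,0,0]},{"gripper":1,"offset":[-2,1,11],"rotation":[0,0,0]},{"gripper":1,"offset":[-2,1,14],"rotation":[0,0,0]},{"gripper":1,"offset":[-2,1,15],"rotation":[0,0,0]},{"gripper":1,"offset":[-2,1,15],"rotation":[0,0,0]},{"gripper":1,"offset":[-2,1,15],"rotation":[0,0,0]}]'
```

```text
t: 11.35
tool_pos: [0.5603, -0.0239, 0.0813]
tool_rot: [-0.433, -3.112, 0.0]
contact_force: [-0.7, 0.2, 0.3]
opening: -0.0
grip_force: 0.0
```

```bash
python3 -m handwheel '[{"gripper":1,"offset":[0,0,1],"rotation":[0,0,0]},{"gripper":1,"offset":[0,0,2],"rotation":[0,0,0]},{"gripper":1,"offset":[0,0,3],"rotation":[0,0,0]},{"gripper":1,"offset":[0,0,4],"rotation":[0,0,0]},{"gripper":1,"offset":[0,0,4],"rotation":[0,0,0]},{"gripper":1,"offset":[0,0,4],"rotation":[0,0,0]},{"gripper":1,"offset":[0,0,4],"rotation":[0,0,0]},{"gripper":1,"offset":[0,0,4],"rotation":[0,0,0]}]'
python3 -m handwheel '[{"gripper":1,"offset":[0,0,-15],"rotation":[0,0,0]},{"gripper":1,"offset":[0,0,-40],"rotation":[0,0,0]},{"gripper":1,"offset":[0,0,-80],"rotation":[0,0,0]},{"gripper":1,"offset":[20,0,-110],"rotation":[0,0,0]},{"gripper":1,"offset":[60,0,-120],"rotation":[0,0,0]},{"gripper":1,"offset":[100,0,-120],"rotation":[0,0,0]},{"gripper":1,"offset":[110,0,-120],"rotation":[0,0,0]},{"gripper":1,"offset":[110,0,-120],"rotation":[0,0,0]}]'
python3 - <<'E'
from h import *
d=ctrl.get_image("wrist"); im=d["image"][...,::-1]; cv2.imwrite("pics/wrist5.png",im)
for z in(.120,.109): print(z,proj(d,[w(-.056,0,z-.017),w(0,-.0335,z-.02),w(0,.0335,z-.02)]).round(1))
E
```

```text
t: 12.35
tool_pos: [0.5607, -0.024, 0.0799]
tool_rot: [-0.433, -3.111, 0.001]
contact_force: [-7.6, 1.5, 12.9]
opening: 0.0003
grip_force: 6.5
t: 13.35
tool_pos: [0.4546, 0.0062, 0.1977]
tool_rot: [0.433, 3.11, -0.0]
contact_force: [-0.0, -1.0, -0.5]
opening: 0.0004
grip_force: 0.0
0.12 [[ 87.8 268.5]
 [ 61.8 326.3]
 [141.5 327.2]]
0.109 [[ 94.9 261.7]
 [ 69.2 318.1]
 [146.2 318.9]]
```

View pics/wrist5.png

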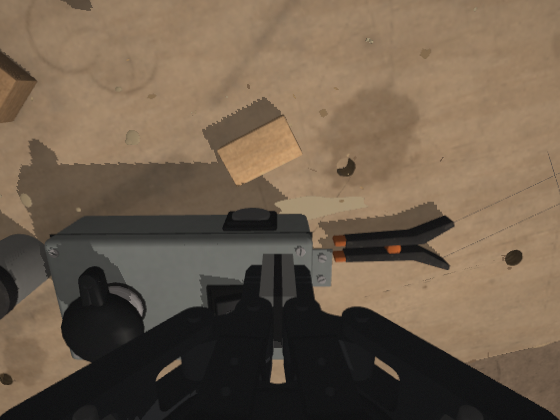

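The mushroom is out (left edge at column 62), and the off-cut, clamp and jar are undisturbed. The rocker is hidden, so I shift to see it.

```bash
python3 -m handwheel '[{"gripper":1,"offset":[0,-20,-10],"rotation":[0,0,0]},{"gripper":1,"offset":[0,-50,-10],"rotation":[0,0,0]},{"gripper":1,"offset":[0,-80,-10],"rotation":[0,0,0]},{"gripper":1,"offset":[0,-110,-10],"rotation":[0,0,0]},{"gripper":1,"offset":[0,-120,-10],"rotation":[0,0,0]},{"gripper":1,"offset":[0,-120,-10],"rotation":[0,0,0]},{"gripper":1,"offset":[0,-120,-10],"rotation":[0,0,0]},{"gripper":1,"offset":[0,-120,-10],"rotation":[0,0,0]}]'
python3 - <<'E'
from h import *
a=ctrl.get_image("wrist")["image"]; b=ctrl.get_image("scene")["image"]
b=cv2.resize(b[205:375,230:380],None,fx=2.4,fy=2.4,interpolation=cv2.INTER_CUBIC)
c=np.zeros((420,800,3),np.uint8); c[:,:440]=a[:,120:]; c[:408,440:800]=b
cv2.imwrite("pics/fin.png",c[...,::-1])
E
```

```text
t: 14.4
tool_pos: [0.422, -0.1086, 0.2073]
tool_rot: [-0.431, -3.112, -0.0]
contact_force: [-0.1, 0.2, 0.1]
opening: -0.0002
grip_force: 0.0
```

View pics/fin.png

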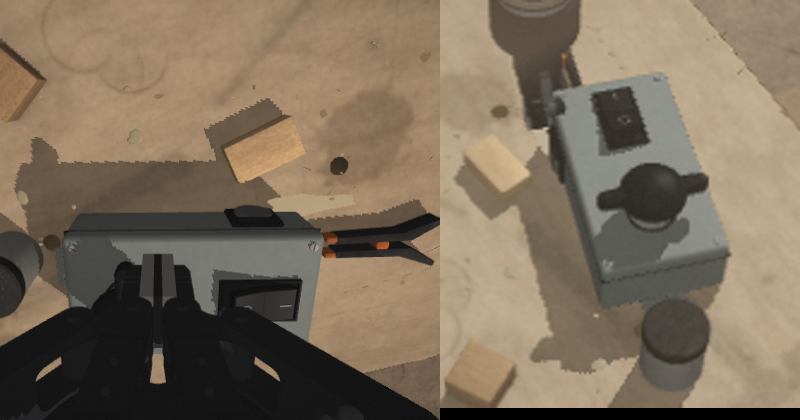

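The final view matches the start: mushroom fully out at (655,190), rocker's ring half raised so it is on at (620,118), and bystanders in place.

```bash
python3 -c "
from station import ctrl
print(ctrl.finish_job())"
```

```text
the job is handed in; nothing more can be done
None
```

I pressed the mushroom in until it latched and tripped the rocker off, twisted it clockwise by the near wing until it sprang fully out, and pressed the rocker back to on. The final pictures show both in those positions and the jar, off-cut and clamp in place, and I handed the job in at about 14.5 s of the 48 s allowed.

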